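Fit the telescopic guard bar and run its tongue into the interlock switch

TASK

Pick up the telescopic guard bar, lay it in the seat of the fixture with its tongue pointing at the interlock switch, and let go of it there. Then take it afresh at the snap button: squeeze the button flush, slide the sleeve out to its next hole so that the tongue goes straight into the switch, and let the button snap out again. Leave the bar seated and latched, let go of it, and do not disturb the tools lying around.

Things in the scene. Friction and masses are not known exactly. Their poses are not given: they have to be found in the camera images.
- bar: Loose telescopic guard bar, 0.34 kg. x along the bar to the tongue, y to the side where the button stands out, z up. Origin: underside, centre line, 75 mm ahead of the end plate's outer face, within 10 mm of the centre of mass: a good place to carry it. Dark end plate at x -75 to -67 mm, 60 wide, 36 high; bare inner tube 29 square, to -40; aluminium sleeve to +61, then tongue to +88 mm.
- sleeve (a joint): Slide of the sleeve (36 mm wide, 36 high, 101 long) along the bar's +x, m: 0 = in, as found; 0.036 = next hole, where the button snaps out and locks it, 1 mm play. Locked at both, so the bar can be carried by the sleeve. Friction 2 N; starting it with the button flush takes about 10 N more. Its side has two 14 mm holes, 36 mm apart.
- snap_button (a joint): Spring button, m: 0 = out (12 mm round head stands 6 mm proud of the sleeve), 0.006 = flush, 0.009 = under the sleeve's wall. Spring 2.5 N out, 4 N flush. Within 2 mm of flush the sleeve can start, and the hole's edge presses it the rest of the way. A grip across the sleeve squeezes it flush and can then draw the sleeve along.
- button_face (a point): Tip of the snap button's head; axes as the bar's. The button belongs to the inner tube: on the bar it is always at x = +30 mm (head's tip at y = +24 mm), 18 mm above the underside.
- tongue_tip (a point): Tip of the flat steel tongue (16 mm wide, 4 mm thick, 27 mm long) on the sleeve's end, middle of its width and thickness, 18 mm above the bar's underside; axes as the bar's.
- fixture: Fixed dark steel fixture, base plate 250 x 80 x 6 mm. x from seat to switch, z up; origin: underside, centre of the plate. Seat at the -x end: cross slot 12 mm wide for the bar's 8 mm end plate, between a back wall and two posts 35 mm apart that stand beside the bare inner tube, all 20 mm high with flares to 28 mm. A 24 mm wide rail carries the sleeve; beside it is room for fingers.
- seat (a point): Where the bar's origin lies when seated: end plate in the middle of the slot, underside on seat floor and rail, 34 mm above the bench (28 mm above the base plate). Axes as the fixture's; the seated bar's axes point the same way. The slot leaves the bar 2 mm play along x.
- switch_mouth (a point): Middle of the slot's mouth in the front face of the grey interlock switch (48 mm wide, top 45 mm above the seat). Slot: along +x, 22 wide, 10 high, 30 mm deep, steel funnel 7 mm before it, level with the seated bar's tongue. Tongue tip: 15 mm before the mouth when seated with the sleeve in, 21 mm inside at the next hole. Axes as the fixture's.
- tip_box: Bystander: small box 44 x 64 x 26 mm, dark lid, beside the fixture; leave it alone.
- try_square: Bystander: small engineer's square 123 x 76 x 16 mm; leave it alone.
- pliers: Bystander: pliers 177 mm long; leave them alone.
- gusset: Bystander: flat triangular steel gusset 65 x 65 x 6 mm; leave it alone.
- flat_bar: Bystander: flat steel bar 30 x 100 x 6 mm; leave it alone.

How it is judged (in metres and radians):
On the way, in this order (a step that is already met when the one before it is completed fails the run):
1. the bar lies in the fixture's seat, tongue towards the switch, sleeve still in and button out, and the fingers have let go of it (x of bar in the frame of seat between -0.005 and 0.005 m and y of bar in the frame of seat between -0.008 and 0.008 m and z of bar in the frame of seat below 0.004 m and x of tongue_tip in the frame of seat above 0.05 m and value of joint sleeve below 0.004 m and value of joint snap_button below 0.002 m and contact force between the fingers and bar below 0.1 N), for 0.2 s.
2. the snap button is pressed in while the bar lies in the seat (value of joint snap_button above 0.0035 m and z of bar in the frame of seat below 0.006 m), for 0.05 s.
At the end, for the whole second after the job is handed in: Bar in the seat (origin within 5 mm of the seat point along the slide, under 4 mm above it), sleeve at the next hole (33 to 39 mm out), snap button out again (under 2 mm in), tongue tip at least 14 mm inside the switch slot and within 8 mm of its middle, bar at rest and released (value of joint sleeve between 0.033 and 0.039 m and value of joint snap_button below 0.002 m and x of bar in the frame of seat between -0.005 and 0.005 m and z of bar in the frame of seat below 0.004 m and x of tongue_tip in the frame of switch_mouth above 0.014 m and y of tongue_tip in the frame of switch_mouth between -0.008 and 0.008 m and z of tongue_tip in the frame of switch_mouth between -0.006 and 0.006 m and linear speed of bar below 0.01 m/s and contact force between the fingers and bar below 0.1 N); the robot touches nothing.
It fails at once if a bystander is pushed more than 30 mm from its place (distance of any of tip_box, try_square, pliers, gusset, flat_bar from where it was at the start of the episode above 0.03 m).
It also fails if it takes over 43 s, if anything falls off the work surface, if the arm or the gripper's body presses on something with over 40 N, if the wrist force passes 120 N, or if a joint passes its speed limit or range.

ROBOT

A 6-joint arm with a two-finger parallel gripper is mounted at the origin on a cart in front of the work surface, level with it; the furniture and walls round the work are solid. World frame = base frame: x ahead of the robot, y to its left, z up, the work surface at z = 0. Lengths are in mm, angles in rad, forces in N, time in s.
With the tool pointing down it reaches from about 350 to 950 mm from the base axis. Payload 17.4 kg.
Tool frame: the origin (TCP) lies at the centre of the arm's flange, where the gripper is bolted on; the fingertips stand robot.finger_overhang ahead of it and the grasp point (between the pads) lies 167 mm ahead of it (robot.finger_overhang is the distance from the TCP to the fingertips, in mm); z points along the fingers, y is the direction in which the jaws open and shut (so a half turn about z gives the same grasp; the last joint's range is limited). The gripper opens to 93 mm and grips with 3 to 60 N. Pads are 15 mm wide; open, the fingers measure 128 mm over their backs; the gripper's body (75 mm by 188 mm) begins 65 mm behind the grasp point.
Start: joints at [-1.182, 0.116, 1.442, -0, 1.584, -0.038], TCP at [279.415, -614.46, 404.746] pointing down, gripper open.
Joint ranges: [-2.83, 2.83], [-0.83, 2.19], [0.07, 2.5], [-1.14, 4.28], [0.01, 3], [-2.97, 2.97]. Speed limits (rad/s): [1.89, 1.89, 2.22, 3.14, 3.14, 3.14].

INTERFACE

Orientations are given as a unit quaternion [w, x, y, z].
In Python, from plant import robot gives the robot as it stands. Calls block until the motion is done:
- robot.movep(position, orientation): joint-space move of the TCP to a pose.
- robot.servo_line(position, rotation=None, v=150): straight line of the TCP; rotation=None keeps the orientation; v is the mean speed in mm/s.
- robot.movej(angles): joint-space move.
- robot.move_gripper(opening, strength=None): finger opening in mm; strength is the grip in N (None keeps the last); returns when the fingers have stopped.
- robot.hold(seconds).
- robot.inverse_kinematics(position, orientation): joint angles nearest the present ones, or None.
- robot.snapshot(name): name is "scene" or "top" or "wrist"; returns the picture (400x640x3 uint8, blue, green, red); there is no depth.
- robot.camera_info(name): a dict with "fx", "fy", "cx", "cy" (pixels), "camera_from_world" (4x4, takes a point from world to camera coordinates); the wrist camera has in their place "T_tool_cam" (4x4, takes a point from camera to tool coordinates, whose origin is the TCP and whose axes are the flange's). Camera axes: x right, y down, z forward; pixel columns grow to the right and rows downward; lengths in mm; the calibration is good to about 2 mm. A picture is of the moment at which its call begins: read the wrist's pose just before it. camera_info takes no time and is no camera call.
A pose or a line that the arm cannot do raises robot.PlanningError and nothing moves.
- robot.finish_job(): hands the job in, once; it reports no verdict.
Readings, each from a call of its own:
- robot.read_clock(): time.
- robot.read_joint_pos(): joint angles.
- robot.read_joint_velocities(): joint speeds.
- robot.read_tau(): joint torques, N m.
- robot.read_eef_pos(): TCP position.
- robot.read_orientation(): TCP orientation.
- robot.read_wrist_force(): force on the tool from outside, world axes, zero at the start.
- robot.read_wrist_torque(): the same for the moment, N m.
- robot.read_finger_gap(): finger opening in mm.
Only numpy, scipy, OpenCV 4.12 (cv2) and the standard library are available. Lean on these libraries where they do the work, as an engineer would, in place of code of your own. Each camera call takes 0.05 s, during which the arm holds its last target. There are 200 camera calls.

## Working session

There is one attempt and no reset: what is moved stays moved. The work goes in short steps, each a Python script; the robot and the scene stay as the last script left them, time stands still between calls to the robot, and variables do not carry over. Pictures are saved under pics/ and viewed, about 8 in all and at most 12, crops included, and the job is handed in when it is done.

```bash
mkdir -p pics
python3 - <<'E'
from plant import robot
import cv2,numpy as np
np.set_printoptions(precision=4,suppress=True)
for n in("top","scene"):
    cv2.imwrite(f"pics/{n}0.png",robot.snapshot(n)); print(n,robot.camera_info(n))
print(robot.camera_info("wrist"),robot.finger_overhang,robot.read_orientation(),robot.read_clock())
E
```

```text
top {'fx': 392.7829553814239, 'fy': 392.7829553814239, 'cx': 317.16788430408803, 'cy': 198.63486276949092, 'camera_from_world': array([[  0.0088,  -0.9995,   0.0295, -82.2904],
       [ -0.9816,  -0.0142,  -0.1903, 523.4986],
       [  0.1906,  -0.0273,  -0.9813, 858.6073],
       [  0.    ,   0.    ,   0.    ,   1.    ]])}
scene {'fx': 506.04002677514893, 'fy': 506.04002677514893, 'cx': 317.4615451916565, 'cy': 194.90483814879437, 'camera_from_world': array([[ -0.7916,  -0.611 ,  -0.0083, 366.2842],
       [ -0.4021,   0.5311,  -0.7458, 307.2449],
       [  0.4601,  -0.5871,  -0.6661, 904.9219],
       [  0.    ,   0.    ,   0.    ,   1.    ]])}
{'fx': 291.15648344392605, 'fy': 291.15648344392605, 'cx': 318.79568576997667, 'cy': 194.6804605720189, 'T_tool_cam': array([[-0.0003, -0.97  , -0.243 , 66.3637],
       [ 1.    , -0.0006,  0.0009, -0.1508],
       [-0.001 , -0.243 ,  0.97  , 20.6508],
       [ 0.    ,  0.    ,  0.    ,  1.    ]])} 186.1 [-0.0005  0.9773  0.2118 -0.0001] 0.1
```

View pics/top0.png

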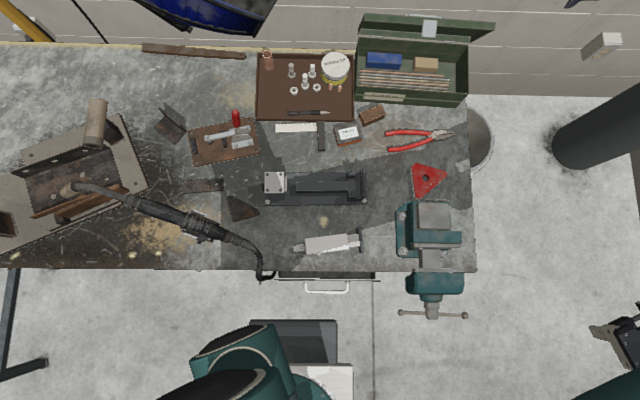

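View pics/scene0.png

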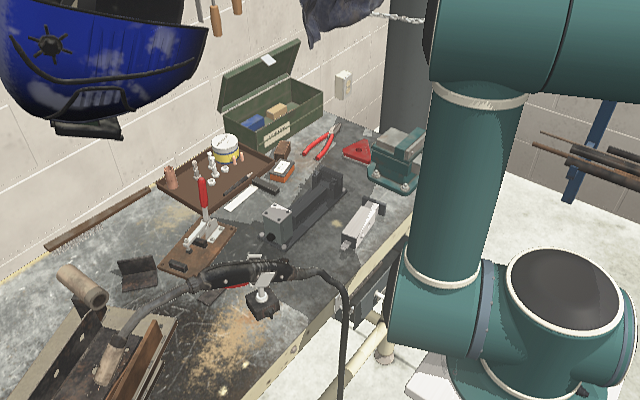

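```bash
cat > h.py <<'E'
from plant import robot
import cv2,numpy as np
from scipy.spatial.transform import Rotation as Rot
np.set_printoptions(precision=3,suppress=True)
def quat(R): return np.roll(Rot.from_matrix(R).as_quat(),1)
def toolR(ydir):  # tool pointing down, jaw axis along angle ydir (rad, world)
    y=np.array([np.cos(ydir),np.sin(ydir),0]); z=np.array([0,0,-1.]); return np.c_[np.cross(y,z),y,z]
def wcam():
    q=robot.read_orientation(); T=np.eye(4); T[:3,:3]=Rot.from_quat(np.roll(q,-1)).as_matrix(); T[:3,3]=robot.read_eef_pos()
    return np.linalg.inv(T@robot.camera_info("wrist")["T_tool_cam"])
def ray(px,z,name="wrist",C=None):
    i=robot.camera_info(name); C=i["camera_from_world"] if C is None else C
    px=np.atleast_2d(px).astype(float)
    d=np.c_[(px[:,0]-i["cx"])/i["fx"],(px[:,1]-i["cy"])/i["fy"],np.ones(len(px))]@C[:3,:3]
    o=-C[:3,:3].T@C[:3,3]
    return o+d*((z-o[2])/d[:,2])[:,None]
def shot(f,name="wrist"):
    C=wcam() if name=="wrist" else None
    im=robot.snapshot(name); cv2.imwrite(f"pics/{f}.png",im)
    if C is not None: np.save(f"pics/{f}.npy",C)
    return im,C
E
python3 - <<'E'
from h import *
print("bar plate,tongue",ray([[359,240],[297,248]],36,"top"))
print("fix",ray([[264,183],[366,188]],40,"top"))
print("vise,pliers,gusset,tipbox",ray([[398,235],[448,135],[430,180],[347,134]],20,"top"))
for a in (0,np.pi):
  for p in ([430,-80,330],[520,-80,330]): print(a,p,robot.inverse_kinematics(p,quat(toolR(a))))
E
```

```text
bar plate,tongue [[ 431.197 -174.466   36.   ]
 [ 411.221  -31.29    36.   ]]
fix [[ 562.35    49.091   40.   ]
 [ 553.988 -191.982   40.   ]]
vise,pliers,gusset,tipbox [[ 445.5   -269.564   20.   ]
 [ 697.502 -403.178   20.   ]
 [ 580.901 -352.348   20.   ]
 [ 695.139 -149.763   20.   ]]
0 [430, -80, 330] [-0.242 -0.398  2.024 -0.     1.516 -0.242]
0 [520, -80, 330] [-0.201 -0.183  1.854 -0.     1.47  -0.201]
3.141592653589793 [430, -80, 330] [-0.242 -0.398  2.024 -0.     1.516  2.899]
3.141592653589793 [520, -80, 330] [-0.201 -0.183  1.854 -0.     1.47   2.94 ]
```

Run:
```python
from h import *
robot.movep([470,-80,340],quat(toolR(0)))
im,C=shot("w1"); print(robot.read_clock(),robot.read_eef_pos())
```

```text
2.2 [470.109 -80.628 340.085]
```

View pics/w1.png

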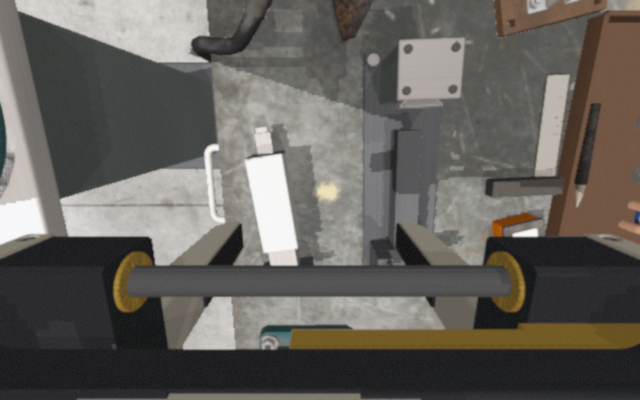

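Run:
```python
from h import *
robot.movep([445,-195,340],quat(toolR(0)))
im,C=shot("w2"); print(robot.read_clock(),robot.read_eef_pos())
cv2.imwrite("pics/w2c.png",cv2.resize(im[:230,180:480],None,fx=2.6,fy=2.6,interpolation=cv2.INTER_CUBIC))
```

```text
2.7917 [ 444.997 -195.152  339.936]
```

View pics/w2c.png

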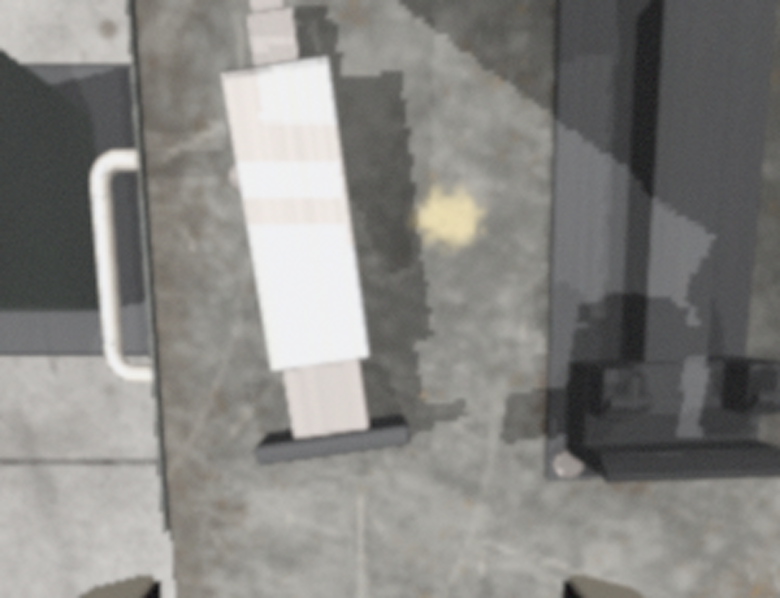

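Run:
```python
from h import *
a=[]
for y,f in((-195,"w3"),(-60,"w4")):
    robot.movep([555,y,340],quat(toolR(0)))
    im,C=shot(f); a.append(cv2.resize(im[:230,230:430],None,fx=2.6,fy=2.6,interpolation=cv2.INTER_CUBIC)[:, :390 if 0 else 520])
print(robot.read_clock())
v=np.vstack([cv2.resize(x,(520,598)) for x in a]); 
h=np.hstack([cv2.convertScaleAbs(x[:, 60:460],alpha=1.8,beta=15) for x in a]); cv2.imwrite("pics/w34.png",h); print(h.shape)
C=np.load("pics/w2.npy")
P=np.array([[222,73],[328,57],[272,370],[367,357]])/2.6+[180,0]
s=ray(P,36,C=C); print("sleeve",s)
f=(s[0]+s[1])/2; r=(s[2]+s[3])/2; print("w",np.linalg.norm(s[0]-s[1]),np.linalg.norm(s[2]-s[3]),"L",np.linalg.norm(f-r),f,r,np.degrees(np.arctan2(*(f-r)[[1,0]])))
print("plate top corners",ray(np.array([[258,445],[408,420]])/2.6+[180,0],36,C=C))
```

```text
4.0083
(598, 800, 3)
sleeve [[ 397.776  -49.407   36.   ]
 [ 433.593  -44.656   36.   ]
 [ 411.543 -148.271   36.   ]
 [ 446.615 -143.653   36.   ]]
w 36.13101441358074 35.37458659859747 L 99.83338424613392 [415.685 -47.031  36.   ] [ 429.079 -145.962   36.   ] 97.71036257790689
plate top corners [[ 405.372 -176.233   36.   ]
 [ 461.978 -166.914   36.   ]]
```

View pics/w34.png

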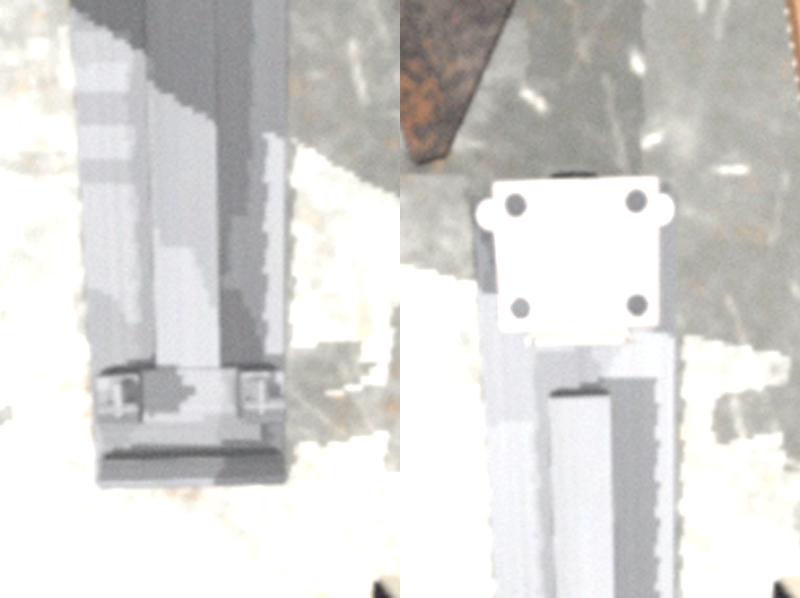

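Run:
```python
from h import *
A=np.load("pics/w3.npy");B=np.load("pics/w4.npy")
def p(l,o): return (np.array(l,float)+[60-o,0])/2.6+[230,0]
r=lambda l,o,z,C:ray(p(l,o),z,C=C)
sw=r([[492,180],[658,178],[498,332],[662,328]],400,79,B); print("switch",sw, np.linalg.norm(sw[0]-sw[1]),np.linalg.norm(sw[2]-sw[3]))
print("rail w3",r([[154,240],[217,240],[157,365],[219,365]],0,34,A))
print("rail w4",r([[549,396],[609,396],[553,590],[612,590]],400,34,B))
for z in(54,62): print("posts in gap rear/front z",z,r([[142,418],[237,418],[142,370],[237,370]],0,z,A))
for z in(54,62): print("posts outer, wall inner L/R z",z,r([[97,372],[285,372],[105,455],[280,452],[99,486],[286,484]],0,z,A))
print("base w4",r([[478,290],[677,290],[490,590],[682,590]],400,6,B))
print("base w3",r([[72,100],[290,100],[97,487],[287,484]],0,6,A))
```

```text
switch [[530.71   46.17   79.   ]
 [579.846  46.766  79.   ]
 [531.481   2.309  79.   ]
 [582.329   3.547  79.   ]] 49.140218531577204 50.86315567640957
rail w3 [[ 548.675 -100.666   34.   ]
 [ 571.122 -100.629   34.   ]
 [ 549.622 -144.532   34.   ]
 [ 572.587 -144.492   34.   ]]
rail w4 [[545.966 -22.058  34.   ]
 [568.513 -22.049  34.   ]
 [547.07  -99.392  34.   ]
 [570.715 -99.394  34.   ]]
posts in gap rear/front z 54 [[ 544.688 -161.592   54.   ]
 [ 577.963 -161.533   54.   ]
 [ 544.814 -145.005   54.   ]
 [ 577.582 -144.948   54.   ]]
posts in gap rear/front z 62 [[ 544.996 -160.545   62.   ]
 [ 577.266 -160.488   62.   ]
 [ 545.118 -144.459   62.   ]
 [ 576.897 -144.404   62.   ]]
posts outer, wall inner L/R z 54 [[ 529.275 -145.713   54.   ]
 [ 594.164 -145.6     54.   ]
 [ 531.47  -174.755   54.   ]
 [ 593.467 -173.567   54.   ]
 [ 529.101 -186.016   54.   ]
 [ 596.041 -185.161   54.   ]]
posts outer, wall inner L/R z 62 [[ 530.049 -145.146   62.   ]
 [ 592.977 -145.037   62.   ]
 [ 532.178 -173.311   62.   ]
 [ 592.301 -172.158   62.   ]
 [ 529.881 -184.231   62.   ]
 [ 594.797 -183.402   62.   ]]
base w4 [[ 517.166   17.115    6.   ]
 [ 596.566   17.168    6.   ]
 [ 518.716 -109.839    6.   ]
 [ 603.199 -109.846    6.   ]]
base w3 [[ 517.469  -48.344    6.   ]
 [ 599.29   -48.218    6.   ]
 [ 523.568 -197.161    6.   ]
 [ 603.924 -195.715    6.   ]]
```

Run:
```python
from h import *
robot.movep([560,-232,325],quat(toolR(0)))
im,C=shot("w5"); print(robot.read_clock())
c=im[75:175,265:375]; cv2.imwrite("pics/w5c.png",cv2.convertScaleAbs(cv2.resize(c,None,fx=6,fy=6,interpolation=cv2.INTER_CUBIC)[:600],alpha=2.2,beta=10))
```

```text
4.7833
```

View pics/w5c.png

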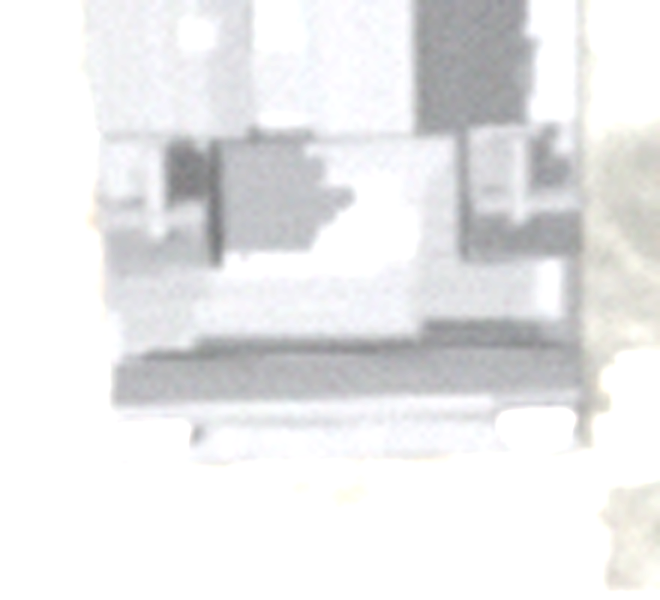

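Run:
```python
from h import *
C=np.load("pics/w5.npy")
q=lambda l,z:ray(np.array(l,float)/6+[265,75],z,C=C)
print("postback L,R",q([[215,263],[470,259]],54)); print("wall inner L,R z54",q([[190,353],[540,345]],54)); print("wall foot z34",q([[200,342],[430,335]],34))
print("posts gap z54",q([[218,200],[460,200]],54)); print("rail",q([[250,60],[415,60]],34)); print("post front",q([[160,135],[470,130]],54))
```

```text
postback L,R [[ 544.334 -163.578   54.   ]
 [ 579.67  -163.113   54.   ]]
wall inner L,R z54 [[ 540.617 -175.791   54.   ]
 [ 589.698 -174.792   54.   ]]
wall foot z34 [[ 540.681 -174.964   34.   ]
 [ 575.468 -174.      34.   ]]
posts gap z54 [[ 544.889 -155.2     54.   ]
 [ 578.15  -155.266   54.   ]]
rail [[ 548.735 -134.791   34.   ]
 [ 572.775 -134.839   34.   ]]
post front [[ 537.128 -146.686   54.   ]
 [ 579.355 -146.122   54.   ]]
```

Run:
```python
from h import *
q=quat(toolR(np.radians(7.7))); x,y=423.8,-106.9
robot.movep([x,y,290],q)
robot.servo_line([x,y,192])
robot.move_gripper(30,35); print("gap",robot.read_finger_gap(),robot.read_wrist_force())
robot.servo_line([x,y,290]); print("gap",robot.read_finger_gap(),robot.read_wrist_force(),robot.read_wrist_torque())
# seat approach
q=quat(toolR(np.radians(1.65)))
robot.movep([559.7,-98.6,290],q); 
im,C=shot("t1","top"); im2,_=shot("s1","scene")
print(robot.read_clock(),robot.read_eef_pos())
w,C=shot("w6")
cv2.imwrite("pics/m1.png",np.hstack([cv2.resize(im2[120:270,220:400],None,fx=2.2,fy=2.2),cv2.resize(w[:230,160:480],None,fx=1.2,fy=1.2*330/276)]))
```

```text
gap 35.83812840524504 [ 0.402  0.525 -0.415]
gap 36.27888725174484 [-0.71   0.211 -3.332] [ 0.004 -0.087  0.001]
8.7833 [559.113 -98.647 289.378]
```

View pics/m1.png

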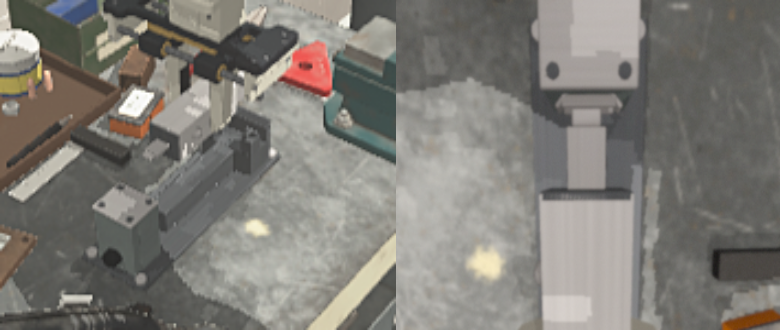

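Run:
```python
from h import *
C=np.load("pics/w6.npy"); u=lambda l:np.array([[(x-396)/1.2+160,y/1.4348] for x,y in l])
s=ray(u([[541,198],[632,198]]),133.4,C=C); t=ray(u([[572,124],[602,124],[569,188],[606,188]]),117.4,C=C); print(s,t,t.mean(0))
e=robot.read_eef_pos(); print("front",s.mean(0)-e)
f=ray(u([[558,110],[620,110]]),52,C=C); print("funnel",f, ray(u([[540,88],[641,88]]),79,C=C))
```

```text
[[539.295 -39.595 133.4  ]
 [573.932 -38.608 133.4  ]] [[550.004 -15.296 117.4  ]
 [562.253 -14.948 117.4  ]
 [549.126 -36.699 117.4  ]
 [564.784 -36.253 117.4  ]] [556.542 -25.799 117.4  ]
front [  -2.393   59.6   -156.415]
funnel [[538.965  -1.999  52.   ]
 [574.941  -0.977  52.   ]] [[532.038   2.683  79.   ]
 [582.733   4.122  79.   ]]
```

Run:
```python
from h import *
f0=robot.read_wrist_force()
robot.servo_line([560.1,-98.4,262])
for z in (250,244,238,233,230,228,226.8):
    robot.servo_line([560.1,-98.4,z],v=60); f=robot.read_wrist_force()-f0; print(z,robot.read_eef_pos(),f,robot.read_wrist_torque())
    if np.linalg.norm(f)>25: print("stop"); break
print(robot.read_clock())
```

```text
250 [560.049 -98.399 249.864] [ 0.469 -0.974  0.374] [-0.029 -0.102 -0.005]
244 [560.013 -98.377 243.594] [0.881 0.421 0.446] [-0.023 -0.093  0.025]
238 [559.998 -98.373 237.52 ] [-0.203 -1.028  1.048] [-0.091 -0.064  0.032]
233 [560.013 -98.355 232.603] [-0.581 -0.416  0.456] [-0.008 -0.134  0.041]
230 [560.057 -98.374 229.835] [-0.288  0.121  1.075] [-0.018 -0.109  0.01 ]
228 [560.064 -98.407 227.87 ] [-0.415 -0.46  -0.237] [-0.014 -0.099 -0.001]
226.8 [560.081 -98.396 226.758] [-0.191 -0.115 -0.06 ] [-0.008 -0.073  0.067]
11.0167
```

Run:
```python
from h import *
f0=robot.read_wrist_force()
for z in (226,225.3,224.6,223.9,223.2):
    robot.servo_line([560.1,-98.4,z],v=60); robot.hold(.05); f=robot.read_wrist_force()-f0; print(z,robot.read_eef_pos(),f)
    if f[2]>5: break
robot.move_gripper(93); robot.hold(.3); print("gap",robot.read_finger_gap(),robot.read_wrist_force())
robot.servo_line([560.1,-98.4,300]); robot.movep([560,-160,330],quat(toolR(0)))
w,C=shot("w7"); cv2.imwrite("pics/w7c.png",cv2.resize(w[:230,230:430],None,fx=2.6,fy=2.6,interpolation=cv2.INTER_CUBIC))
print(robot.read_clock())
```

```text
226 [560.111 -98.409 226.002] [ 1.315 -1.065  0.269]
225.3 [560.145 -98.409 225.99 ] [-3.189  1.285  8.893]
gap 93.46081183117498 [ 0.538 -0.782  0.475]
14.025
```

View pics/w7c.png

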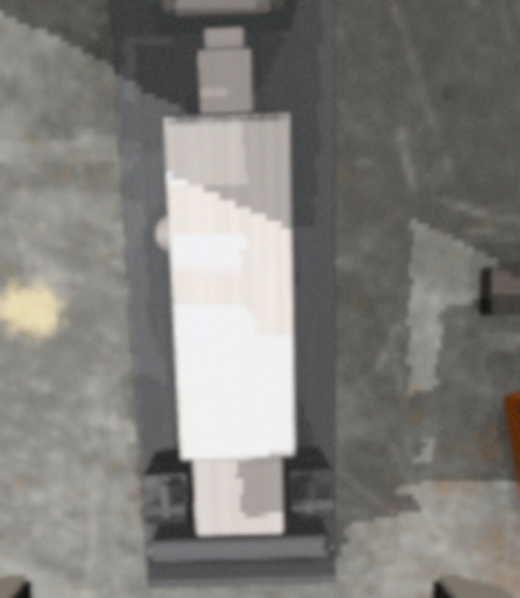

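Run:
```python
from h import *
C=np.load("pics/w7.npy"); q=lambda l,z:ray(np.array(l,float)/2.6+[230,0],z,C=C)
s=q([[165,118],[291,116],[180,460],[295,458]],70); f=(s[0]+s[1])/2;r=(s[2]+s[3])/2
print(s,f,r,np.degrees(np.arctan2(*(f-r)[[1,0]])),np.linalg.norm(f-r)); print("button",q([[157,235]],52))
u=robot.read_wrist_force()
yaw=np.radians(1.65); d=np.array([-np.sin(yaw),np.cos(yaw)])
p=np.array([560.1,-98.4])+30*d; Q=quat(toolR(yaw))
robot.movep([*p,300],Q); robot.servo_line([*p,167+52]); print("pos",robot.read_eef_pos(),robot.read_wrist_force()-u)
robot.move_gripper(30,40); robot.hold(.15); print("gap",robot.read_finger_gap(),robot.read_wrist_force()-u,robot.read_wrist_torque(),robot.read_clock())
```

```text
[[ 540.362  -38.629   70.   ]
 [ 576.598  -38.178   70.   ]
 [ 542.848 -138.54    70.   ]
 [ 579.612 -137.959   70.   ]] [558.48  -38.403  70.   ] [ 561.23  -138.249   70.   ] 91.57769723759408 99.88406109927176
button [[535.577 -68.689  52.   ]]
pos [559.521 -68.794 219.828] [-0.338  0.68   2.134]
gap 36.13070227809445 [0.612 0.999 1.165] [ 0.043 -0.21   0.097] 16.275
```

Run:
```python
from h import *
yaw=np.radians(1.65); d=np.array([-np.sin(yaw),np.cos(yaw)]); p=np.array([560.1,-98.4])+30*d; u=robot.read_wrist_force()
for s in (4,10,20,28,33,35,36,37,38,39,40):
    robot.servo_line([*(p+s*d),219],v=60); robot.hold(.05); f=robot.read_wrist_force()-u
    print(s,(robot.read_eef_pos()[:2]-p)@d,f,robot.read_wrist_torque(),robot.read_finger_gap())
    if f[:2]@d<-18 and s>34: break
    if np.linalg.norm(f)>50: break
print(robot.read_clock())
```

```text
4 4.086836134192889 [-1.279 -2.632 -0.502] [-0.398  0.09   0.041] 35.831607753687194
10 10.211576693844876 [-0.561  0.872 -0.462] [ 0.062 -0.036 -0.016] 36.01340462412329
20 20.126379028522503 [-0.112  0.938 -0.179] [ 0.1   -0.073 -0.046] 35.607819571725905
28 28.128900947280414 [-0.828  0.807 -0.003] [ 0.058 -0.07  -0.026] 35.71406497509772
33 33.127880262482186 [ 0.531  0.186 -1.532] [ 0.064 -0.023  0.003] 35.79060120570755
35 35.02892044757941 [ 0.221 -0.502 -1.251] [-0.025 -0.136 -0.055] 35.76040825424714
36 35.55623611819698 [ 0.366 -6.631 -2.156] [-0.996 -0.177  0.014] 35.5991437474664
37 36.01050935182115 [  0.252 -15.007  -1.889] [-2.191 -0.298  0.129] 35.62521049698601
38 36.468949382027695 [  1.051 -21.74   -3.215] [-3.364 -0.289  0.094] 35.67171343837692
19.075
```

Run:
```python
from h import *
yaw=np.radians(1.65); d=np.array([-np.sin(yaw),np.cos(yaw)]); p=np.array([560.1,-98.4])+30*d
robot.servo_line([*(p+35.5*d),219],v=60)
robot.move_gripper(93); robot.hold(.2); print(robot.read_finger_gap(),robot.read_wrist_force())
robot.servo_line([*(p+35.5*d),300]); robot.movep([545,-160,330],quat(toolR(0)))
w,C=shot("w8"); cv2.imwrite("pics/w8c.png",cv2.resize(w[:230,250:450],None,fx=2.6,fy=2.6,interpolation=cv2.INTER_CUBIC))
print(robot.read_clock())
```

```text
93.0478707861136 [ 0.18  -0.382 -0.501]
21.8833
```

View pics/w8c.png

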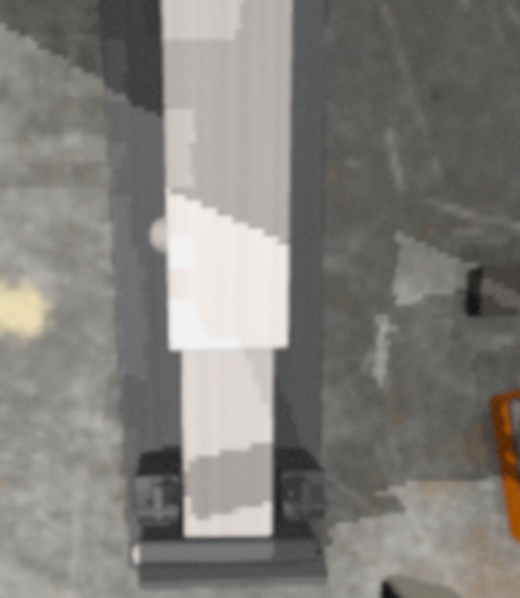

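Run:
```python
from h import *
C=np.load("pics/w8.npy"); q=lambda l,z:ray(np.array(l,float)/2.6+[250,0],z,C=C)
s=q([[170,348],[289,347]],70).mean(0); print("sleeve rear",s,"moved",s[1]+138.25,"button tip",q([[149,235]],52), "button/bar shift",q([[149,235]],52)[0,1]+68.69)
robot.finish_job(); print(robot.read_clock())
```

```text
sleeve rear [ 559.637 -103.      70.   ] moved 35.24967943196171 button tip [[534.506 -68.367  52.   ]] button/bar shift 0.32335229422920975
the job is handed in; nothing more can be done
the job is handed in; nothing more can be done
```

I laid the bar in the seat with its tongue towards the switch and let go. I then gripped it again at the button, squeezed the button flush (finger gap 36.1 mm) and slid the sleeve out. It stopped hard at about 36 mm, with the force rising to about 22 N. I eased off, let go, backed clear and handed the job in at about 22 s. No verdict is reported.

**Last picture:**
- The sleeve had moved about 35.2 mm, within the 33 to 39 mm required.
- The button head stood proud again beyond the sleeve, so the sleeve is latched.
- The bar had shifted only about 0.3 mm.

**Other checks:**
- **Seating:** contact came at exactly the expected height, and after release the bar's yaw was 91.6° against 91.65° for the fixture.
- **Disagreement:** the switch face and the slot gave seat positions about 1.5 mm apart. I placed the bar close to the slot's value, and it went in without side force.
- **Not checked:** I did not see the tongue inside the switch slot directly. I infer it from the sleeve travel and the low side forces. I also did not measure the bystander tools again at the end; the moves kept clear of them and no contact forces showed.

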